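# Index the decorating wheel to its next hole

### The arm

A 6-joint arm with a two-finger parallel gripper is mounted at the origin on the work surface. World frame = base frame: x ahead of the robot, y to its left, z up, the work surface at z = 0. Lengths are in m, angles in rad, forces in N, time in s.
With the tool pointing down it reaches from about 0.325 to 0.9 m from the base axis. Payload 3.5 kg.
Tool frame: the origin (TCP) lies on the centre line of the jaws, within the pads' length; the fingertips stand 14 mm ahead of it and the grasp point (between the pads) lies 5 mm behind it; x points along the fingers, y is the direction in which the jaws open and shut, and the axes are right-handed (so a half turn about x gives the same grasp; the last joint's range is limited). The gripper opens to 85 mm and grips with 20 to 120 N. Pads are 22 mm wide; open, the fingers measure 114 mm over their backs; the gripper's body (76 mm by 85 mm) begins 54 mm behind the grasp point. The pads swing forward as they close: fully open they stand 13 mm farther back than shut.
Start: joints at [1.189, 0.276, -0.026, 1.268, 0, 1.467], TCP at [0.172, 0.601, 0.207] pointing down, gripper open.
Joint ranges: [-3.12, 3.12], [-0.85, 1.88], [-1.08, 1.24], [-1.95, 2.15], [-1.57, 1.53], [-3.14, 3.14]. Speed limits (rad/s): [2.57, 2.57, 3.14, 3.14, 3.14, 3.14].

### API

Orientations are given as a 3x3 rotation matrix whose columns are the frame's x, y, z axes.
In Python, from plant import robot gives the robot as it stands. Calls block until the motion is done:
- robot.move_ptp(position, orientation): joint-space move of the TCP to a pose.
- robot.servo_line(position, frame=None, vel=0.15, threshold=None): straight line of the TCP; frame=None keeps the orientation; vel is the mean speed in m/s. With threshold (N) it stops when the force on the tool has changed by that much, and returns True; else False.
- robot.movej(angles): joint-space move.
- robot.gripper_to(opening, newtons=None): finger opening in m; newtons is the grip in N (None keeps the last); returns when the fingers have stopped.
- robot.wait(seconds).
- robot.ik(position, orientation): joint angles nearest the present ones, or None.
- robot.sense(): the state.
- robot.snapshot(name): name is "side" or "top"; returns a dict with "image" (480x640x3 uint8, red, green, blue), "K" (3x3 intrinsics, pixels), "extrinsics" (4x4, takes a point from camera to world coordinates). Camera axes: x right, y up, looking along -z (the intrinsics and any distortion apply to the point x, -y, -z); pixel columns grow to the right and rows downward; lengths in m; the calibration is good to about 2 mm. A picture is of the moment at which its call begins. There is no depth.
A pose or a line that the arm cannot do raises robot.PlanningError and nothing moves.
- robot.close_job(): hands the job in, once; it reports no verdict.
Trained networks look in a picture, given as the dict that the camera call returned (one of the last four; its "shot" number tells which), for a name from the list of things; names that differ only in an ending like _2 or _b are one class to them, and where a whole thing is asked for, a point or a joint stands for the part that bears it (a point fixed in the world has none). Each returns a list of dicts, best first, with "conf" (0 to 1); they miss things now and then, are a little off and sometimes report something else, mostly with a low value. They report only what shows in the picture. A call takes as long as a camera call. They do not tell look-alikes from the thing itself.
- robot.search_frame(thing, picture): "centre" ([x, y, z] in m, in world coordinates, good to about 4 mm: the middle of the surface that is visible of it).
- robot.trace(thing, picture): "mask" (480x640 bool, what is visible of it).
- robot.spot_point(thing, picture): "centre" ([x, y, z] in m, in world coordinates, good to about 4 mm: a listed point, or the origin of a listed thing).
The state is a dict: "time_s": time; "q": joint angles; "joint_vel": joint speeds; "effort": joint torques, N m; "position": TCP position; "tcp_rot": TCP orientation; "wrist_force": force on the tool from outside, world axes, zero at the start; "wrist_torque": the same for the moment, N m; "opening": finger opening in m.
Only numpy, scipy, OpenCV 4.12 (cv2) and the standard library are available. Lean on these libraries where they do the work, as an engineer would, in place of code of your own. Each camera call takes 0.05 s, during which the arm holds its last target.

### The job

Pull up the spring plunger knob on the decorating wheel, turn the wheel clockwise (seen from above) to the very next hole in its ring, and let the plunger snap fully home there, then let go. The holes are set by hand, so the last bit has to be found by feel: do not force the pin sideways when it is caught, and do not run on past that hole. The bowl stays standing where it is on the wheel, and the things around are left alone.

Things in the scene. Friction and masses are not known exactly. Their poses are not given: they have to be found in the camera images.
- base: Grey round cast foot of the decorating wheel, 284 mm across, 30 mm high, fixed. Origin on the wheel's vertical axis at table level, z up; x points to the starting hole. On it lies a ring of plates, 105 to 137 mm from the axis, top 42 mm above the table, smooth and level between its holes (10.5 mm along the circle, 14 mm radially, 11 mm deep), which lie 120 mm from the axis
- start_hole (a point): Centre of the mouth of the starting hole, 42 mm above the table. The next hole clockwise is in a lighter adjustable curved plate (top 0.5 mm higher, small screws near its ends), clamped by hand so that its hole lies anywhere from 34 to 56 degrees clockwise of this one. Two more holes, not wanted, lie 98 degrees clockwise and 50 degrees anticlockwise of this one
- axis (a point): Point on the wheel's vertical axis at the height of the turntable's top, 60 mm above the table. The turntable is an aluminium disc of 170 mm diameter; a 28 mm wide lug (top 58 mm above the table) reaches out from it over the ring and carries the plunger 120 mm from the axis, in a steel sleeve of 18 mm diameter that ends 74 mm above the table
- wheel (a joint): Rotation of the turntable, rad: 0 at the starting hole, growing clockwise seen from above. The bearing is stiff (about 2 N at the knob to move it, it does not coast). The plunger and knob go round with it
- plunger (a joint): Lift of the spring plunger, m: 0 snapped fully home in a hole, 0.008 when the pin's tip rests on the ring, 0.014 at the upper stop. Spring: about 4 N down when home, 10 N at the stop. The pin leaves its hole only when lifted over 0.008. Let go between holes, the pin rides on the ring under its spring, and drops 8 mm by itself when the knob is pushed over a hole
- knob_grip (a point): Centre of the black plunger knob, 94 mm above the table when home. The knob is an upright cylinder of 24 mm diameter, 78 to 106 mm above the table when home (tapered in its lowest 4 mm), gripped from above. It moves straight up by at most 14 mm and does not spin in the lug
- pin: Steel plunger pin of 8 mm diameter with a round nose, below the knob, mostly hidden by the lug; origin at its tip, 34 mm above the table when home. Must not be pressed against the ring or the sides of a hole with more than 25 N; 10 N is enough for everything
- bowl: unglazed clay bowl, 112 mm across the rim and 50 mm high, standing loose at the middle of the turntable; origin at the centre of its underside
- glaze_jar: jar of glaze with white lid, 70 mm diameter, 100 mm high, standing on the table; origin at the centre of its underside. Leave alone
- kiln_post: white ceramic post, 40 mm diameter, 75 mm high, standing on the table; origin at the centre of its underside. Leave alone
- brush: brush lying on the table, handle along its x axis; origin at the underside. Leave alone
Mind the look-alikes: they are no part of the job. There is more than one size of the bowl; the job needs the middle-sized.

How it is judged:
By the outcome, as a careful person would: the job done as asked, in the order asked, and still so for the second after the job is handed in, with the robot touching nothing.
It also fails if it takes over 48 s, if anything falls off the work surface, if the arm or the gripper's body presses on something with over 40 N, if the wrist force passes 120 N, or if a joint passes its speed limit or range.

## Working session

There is one attempt and no reset: what is moved stays moved. The work goes in short steps, each a Python script; the robot and the scene stay as the last script left them, time stands still between calls to the robot, and variables do not carry over. Pictures are saved under pics/ and viewed, and the job is handed in when it is done.

```bash
mkdir -p pics; ls; python3 - <<'E'
from plant import robot
import cv2,numpy as np
for n in ("top","side"):
    s=robot.snapshot(n); cv2.imwrite(f"pics/{n}0.png",s["image"][:,:,::-1])
    print(n,s["K"].tolist(),np.round(s["extrinsics"],3).tolist(),[k for k in s])
    for t in ("knob_grip","axis","start_hole","base","bowl","pin"):
        try: r=robot.spot_point(t,s); print(t,[(np.round(d["centre"],3).tolist(),round(d["conf"],2)) for d in r[:4]])
        except Exception as e: print(t,e)
print(robot.sense())
E
```

```text
pics
top [[497.4611344118596, 0.0, 311.83297035140896], [0.0, 497.4611344118596, 237.13031978103666], [0.0, 0.0, 1.0]] [[-0.03, 0.997, -0.067, 0.516], [-1.0, -0.029, 0.004, -0.025], [0.002, 0.067, 0.998, 1.399], [0.0, 0.0, 0.0, 1.0]] ['image', 'K', 'extrinsics', 'shot']
knob_grip [([0.572, -0.144, 0.094], 0.61)]
axis []
start_hole [([0.572, -0.149, 0.043], 0.7)]
base []
bowl [([0.836, 0.139, 0.0], 0.96), ([0.55, -0.031, 0.058], 0.71), ([0.82, -0.021, -0.001], 0.64)]
pin []
side [[457.0274405658013, 0.0, 319.47434846040983], [0.0, 457.0274405658013, 240.16214089773183], [0.0, 0.0, 1.0]] [[0.906, 0.304, -0.296, 0.316], [-0.424, 0.627, -0.653, -0.699], [-0.013, 0.717, 0.697, 0.795], [0.0, 0.0, 0.0, 1.0]] ['image', 'K', 'extrinsics', 'shot']
knob_grip [([0.571, -0.147, 0.094], 0.72)]
axis [([0.547, -0.026, 0.061], 0.94)]
start_hole [([0.574, -0.148, 0.042], 0.78)]
base [([0.547, -0.027, 0.004], 0.95)]
bowl [([0.822, -0.017, 0.001], 0.95), ([0.546, -0.031, 0.061], 0.65), ([0.835, 0.14, -0.001], 0.61)]
pin [([0.59, -0.388, 0.0], 0.46), ([0.544, -0.028, 0.004], 0.45)]
{'time_s': 0.7, 'q': array([ 1.18862598e+00,  2.76338431e-01, -2.63523963e-02,  1.26801654e+00,
       -9.07357129e-06,  1.46738635e+00]), 'joint_vel': array([ 0.00050104,  0.00064384, -0.00185237,  0.00142797, -0.00132584,
        0.0007377 ]), 'effort': array([-6.68724497e-04, -4.45324337e+01,  2.95481801e+01,  7.46933110e-04,
       -2.01582916e-04,  6.35532672e-06]), 'position': array([0.17200248, 0.60088445, 0.20707404]), 'tcp_rot': array([[ 4.15933738e-05,  2.75164078e-01,  9.61397279e-01],
       [ 7.91535791e-05,  9.61397276e-01, -2.75164081e-01],
       [-9.99999996e-01,  8.75430380e-05,  1.82075346e-05]]), 'wrist_force': array([-0.45868658, -0.38663601, -0.39603488]), 'wrist_torque': array([0.01030489, 0.00740951, 0.00558185]), 'opening': 0.08513767105002791}
```

View pics/top0.png

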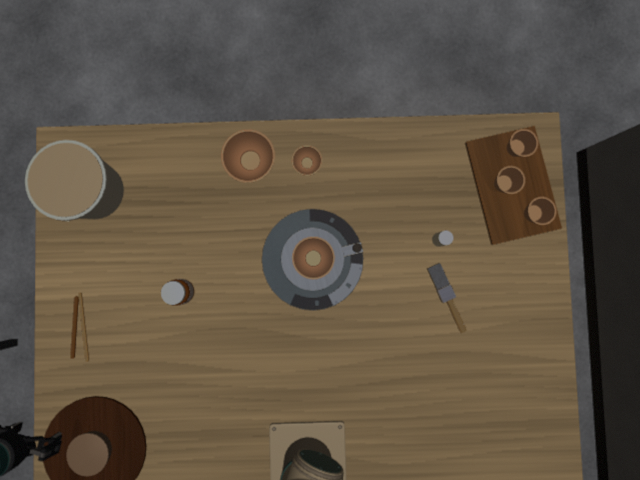

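View pics/side0.png

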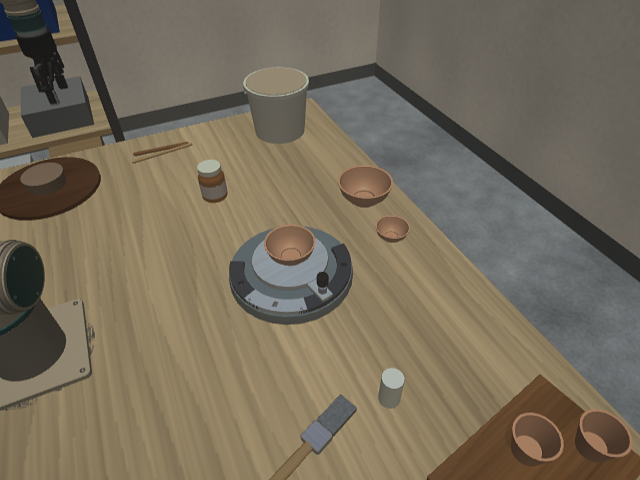

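```bash
python3 - <<'E'
import cv2
a=cv2.imread("pics/top0.png");b=cv2.imread("pics/side0.png")
cv2.imwrite("pics/topc.png",cv2.resize(a[160:320,230:440],None,fx=3.7,fy=3.7,interpolation=cv2.INTER_CUBIC))
cv2.imwrite("pics/sidec.png",cv2.resize(b[160:360,200:470],None,fx=2.9,fy=2.9,interpolation=cv2.INTER_CUBIC))
E
```

```text
(no output)
```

View pics/topc.png

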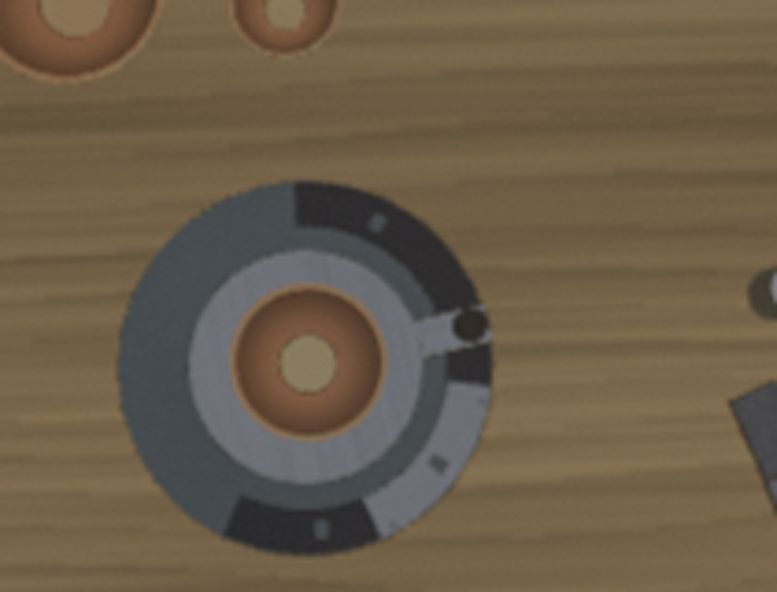

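View pics/sidec.png

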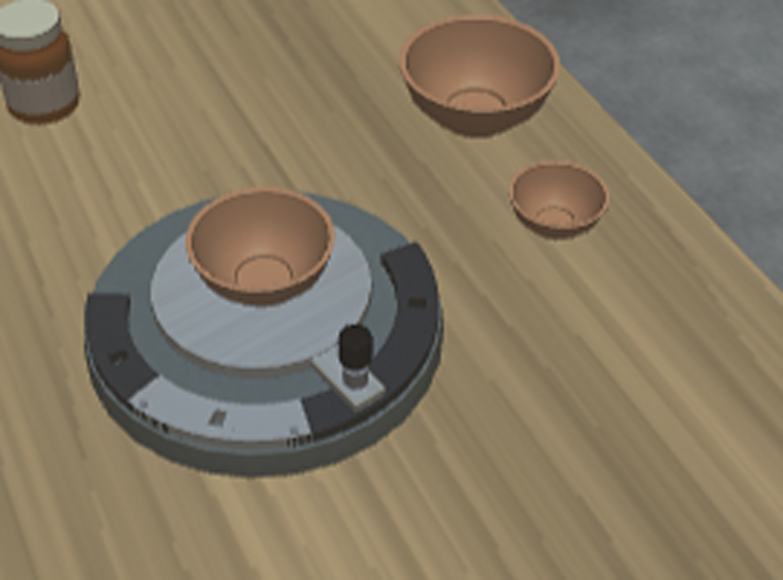

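The job bowl (middle-sized) stands on the wheel at top px (313,258). The look-alike bowls are at (248,156), (307,160) and on the board. There is only one knob, at (357,248). The kiln post at (445,238) is not part of the job. The candidate holes are (349,285) in the lighter plate, which is the next one clockwise and the one wanted, plus (317,303) and (332,220), both in dark plates and not wanted. Next I'll measure them precisely.

```bash
cat > h.py <<'E'
import numpy as np
from plant import robot
def proj(s,P):
    T=np.linalg.inv(s["extrinsics"]); p=T[:3,:3]@np.asarray(P,float)+T[:3,3]
    K=s["K"]; q=np.array([p[0],-p[1],-p[2]]); q=K@(q/q[2]); return q[:2]
def back(s,uv,z):
    d=np.linalg.inv(s["K"])@np.array([uv[0],uv[1],1.]); d=np.array([d[0],-d[1],-d[2]])
    T=s["extrinsics"]; w=T[:3,:3]@d; o=T[:3,3]; return o+w*(z-o[2])/w[2]
E
python3 - <<'E'
from h import *
import cv2
from scipy.optimize import least_squares
S={n:robot.snapshot(n) for n in("top","side")}
# warp both views to a metric top-down of plane z=.042, 0.5mm/px
for n,s in S.items():
    c=np.array([.547,-.027]); W=600; m=0.0005
    xs=c[0]+(W/2-np.arange(W))*m; ys=c[1]+(W/2-np.arange(W))*m
    mp=np.zeros((W,W,2),np.float32)
    for i,x in enumerate(xs):
        for j,y in enumerate(ys): mp[i,j]=proj(s,[x,y,.042])
    w=cv2.remap(s["image"],mp,None,cv2.INTER_CUBIC); cv2.imwrite(f"pics/warp_{n}.png",w[:,:,::-1])
    for t in("knob_grip","wheel","plunger"):
        r=robot.trace(t,s); print(n,t,[(round(d["conf"],2),int(d["mask"].sum()),np.argwhere(d["mask"]).mean(0).round(1)[::-1]) for d in r[:2]])
E
```

```text
top knob_grip []
top wheel [(0.95, 1690, array([315.9, 258.9]))]
top plunger [(0.38, 68, array([356.5, 247.8]))]
side knob_grip [(0.61, 150, array([322., 280.]))]
side wheel [(0.71, 2629, array([294.7, 271.9])), (0.38, 1885, array([317.8, 435.1]))]
side plunger [(0.59, 142, array([322.1, 279. ])), (0.55, 765, array([390.5, 388.4]))]
```

View pics/warp_top.png

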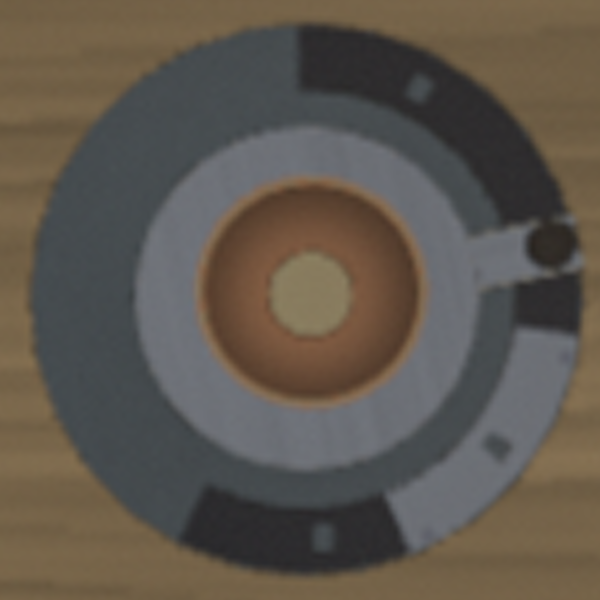

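View pics/warp_side.png

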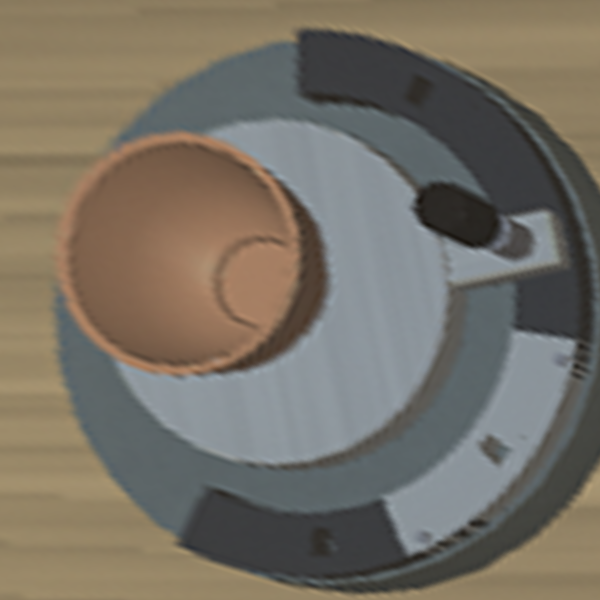

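The target hole is at +49.4° (top) and +50.0° (side) from start. The axis is about (0.547, -0.030) and the start hole about (0.5716, -0.148). I'll move above the knob with the jaws opening along the tangent.

```bash
cat >> h.py <<'E'
AX=np.array([.547,-.0300]); PH0=np.arctan2(-.1174,.0246)  # world angle of start hole
SG=1
def rad(deg): a=PH0-np.radians(deg); return np.array([np.cos(a),np.sin(a),0])
def tan(deg): a=PH0-np.radians(deg); return np.array([np.sin(a),-np.cos(a),0]) # clockwise
def R(deg):
    x=np.array([0,0,-1.]); y=SG*tan(deg); return np.column_stack([x,y,np.cross(x,y)])
def pos(deg,z,dt=0,dr=0): # z= TCP height
    p=np.array([AX[0],AX[1],0])+rad(deg)*(.12+dr)+tan(deg)*dt; p[2]=z; return p
def F(deg):
    f=robot.sense()["wrist_force"]; return np.round([f@tan(deg),f@rad(deg),f[2]],2)
E
python3 - <<'E'
import h; from h import *
s=robot.snapshot("top"); print("knob top",back(s,(357,248),.106), "model",pos(0,.094))
for sg in(1,-1):
    h.SG=sg
    for d in(0,25,50,55):
        print(sg,d,np.round(robot.ik(pos(d,.12),R(d)),2))
E
```

```text
knob top [ 0.57058621 -0.14749702  0.106     ] model [ 0.57161032 -0.14744927  0.094     ]
1 0 [-0.36  0.27 -0.22  1.08  0.   -2.14]
1 25 [-0.4   0.19 -0.33  1.05  0.   -1.74]
1 50 [-0.39  0.1  -0.43  1.04  0.   -1.29]
1 55 [-0.38  0.09 -0.45  1.03  0.   -1.2 ]
-1 0 [-0.36  0.27 -0.22  1.08  0.    1.  ]
-1 25 [-0.4   0.19 -0.33  1.05  0.    1.41]
-1 50 [-0.39  0.1  -0.43  1.04  0.    1.85]
-1 55 [-0.38  0.09 -0.45  1.03  0.    1.94]
```

```bash
sed -i 's/^SG=1/SG=-1/' h.py; python3 - <<'E'
from h import *
import cv2
robot.move_ptp(pos(0,.20),R(0)); robot.gripper_to(.044,20)
robot.servo_line(pos(0,.128),vel=.1)
print(robot.sense()["time_s"],robot.sense()["position"],F(0),robot.sense()["opening"])
a=robot.snapshot("side")["image"];b=robot.snapshot("top")["image"]
A=cv2.resize(a[180:340,230:400],(400,376));B=cv2.resize(b[180:320,290:430],(376,376))
cv2.imwrite("pics/above.png",np.hstack([A,B])[:,:,::-1])
E
```

```text
5.475 [ 0.57214872 -0.14765254  0.12858214] [ 0.06  0.13 -0.1 ] 0.044020810302702454
```

View pics/above.png

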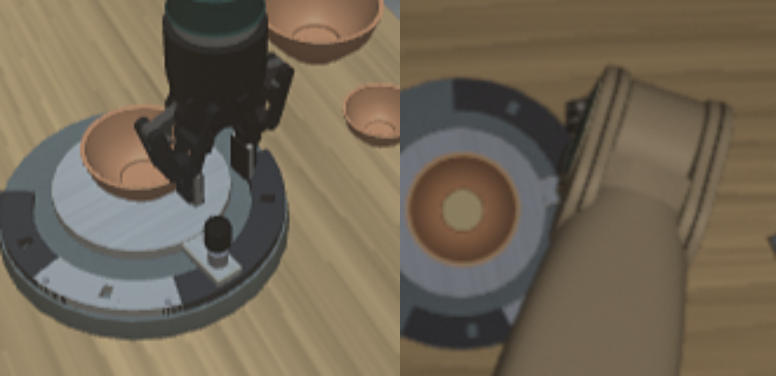

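Side view: the open fingers straddle the knob (crop px (217,235)) along the tangent, and the bowl is clear. I'll descend, then close gently with tangential force relief.

```bash
python3 - <<'E'
from h import *
hit=robot.servo_line(pos(0,.0925),vel=.08,threshold=4); print("hit",hit,robot.sense()["position"],F(0))
f0=F(0); dt=0
if not hit:
    for o in(.034,.031,.029,.028,.027,.026,.0255):
        robot.gripper_to(o,20); f=F(0)-f0; print(o,round(robot.sense()["opening"],4),f,round(dt*1e3,2))
        n=0
        while abs(f[0])>1.0 and n<5:
            dt+=.0005*np.sign(f[0]); robot.servo_line(pos(0,.0925,dt),vel=.02); f=F(0)-f0; n+=1
        if n: print("  relieved",f,round(dt*1e3,2))
print(robot.sense()["time_s"])
E
```

```text
hit False [ 0.57126246 -0.14729529  0.0919426 ] [ 0.29 -0.5   0.3 ]
0.034 0.0342 [-0.1   0.01 -0.69] 0.0
0.031 0.0308 [0.4  0.76 0.64] 0.0
0.029 0.029 [-1.02  0.56 -0.5 ] 0.0
  relieved [ 0.14  0.81 -0.7 ] -0.5
0.028 0.0279 [-0.75  0.3  -0.96] -0.5
0.027 0.0271 [-0.61  1.15  0.3 ] -0.5
0.026 0.0263 [-1.29  0.65  0.2 ] -0.5
  relieved [-0.8   0.49 -0.54] -1.0
0.0255 0.0254 [-0.6   0.48 -0.6 ] -1.0
8.225
```

```bash
python3 - <<'E'
from h import *
dt=-.001
def avg(d=0,n=5):
    L=[]
    for _ in range(n): robot.wait(.02); L.append(F(d))
    return np.mean(L,0).round(2)
robot.gripper_to(.022,20); f=avg(); print(robot.sense()["opening"],f)
n=0
while abs(f[0])>1.2 and n<5:
    dt+=.0004*np.sign(f[0]); robot.servo_line(pos(0,.0925,dt),vel=.02); f=avg(); print(dt,f); n+=1
if abs(f[0])<4:
    robot.gripper_to(.020,40); print("40N",robot.sense()["opening"],avg())
    for k in(.003,.006,.009,.0112):
        robot.servo_line(pos(0,.0925+k,dt),vel=.03); print(k,robot.sense()["position"][2],avg(),round(robot.sense()["opening"],4))
print(dt,robot.sense()["time_s"])
E
```

```text
0.022062609285565263 [-0.33  0.13 -0.33]
40N 0.019949314349957316 [-0.1   0.07 -0.12]
0.003 0.09590081961224506 [-0.43 -0.22 -0.07] 0.0199
0.006 0.09882783632476562 [ 0.18 -0.56  0.13] 0.0199
0.009 0.10180052593409969 [ 0.11  0.01 -0.68] 0.0202
0.0112 0.10390380265114402 [ 0.15  0.   -0.33] 0.0199
-0.001 10.1583
```

```bash
python3 - <<'E'
from h import *
import cv2
s=robot.snapshot("side");a=s["image"]
T=robot.sense()["position"]; print(T, proj(s,T), proj(s,T-[0,0,.014]), proj(s,[*pos(0,0)[:2],.094]))
cv2.imwrite("pics/miss.png",cv2.resize(a[200:340,240:420],(772,600),interpolation=cv2.INTER_CUBIC)[:,:,::-1])
E
```

```text
[ 0.57258091 -0.14724066  0.10370281] [322.97555223 275.8345708 ] [323.02735586 280.40736376] [322.62233576 279.242354  ]
```

View pics/miss.png

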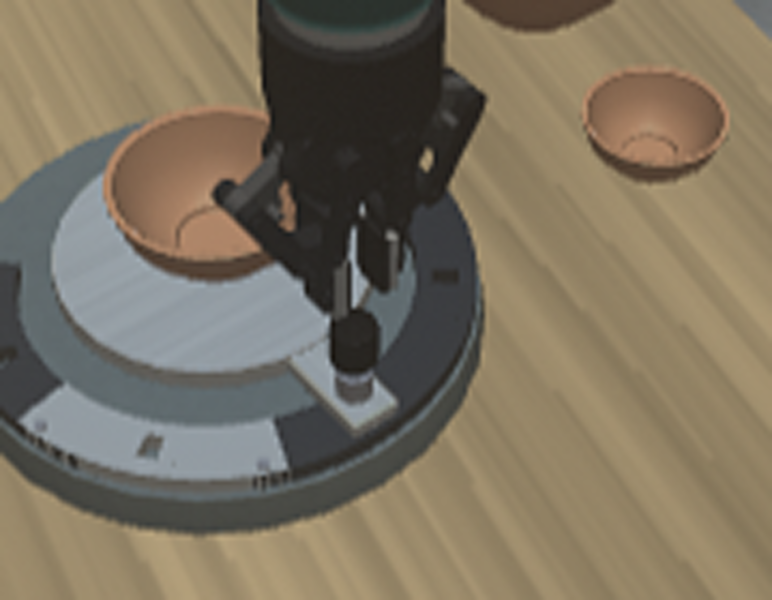

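The knob was missed: the fingers closed to 20 mm without touching anything, and the picture shows the tips (crop px (345,305)) above or behind the knob. I'll check the orientation and the tool's apparent position.

```bash
python3 - <<'E'
from h import *
import cv2
st=robot.sense(); print(np.round(st["tcp_rot"],3).tolist(),st["q"].round(3),st["position"],R(0).round(3).tolist())
for n in("top","side"):
    s=robot.snapshot(n); a=s["image"].copy()
    T=st["position"]; X=st["tcp_rot"][:,0]
    for k in(.014,0,-.05,-.1,-.15,-.2):
        u=proj(s,T+X*k); cv2.circle(a,tuple(int(round(c)) for c in u),1,(255,0,0),-1)
    u=proj(s,[0,0,0]); cv2.circle(a,tuple(int(round(c)) for c in u),3,(0,255,0),-1); print(n,u)
    cv2.imwrite(f"pics/dbg_{n}.png",cv2.resize(a[100:400,200:500] if n=="side" else a[180:480,200:500],(600,600))[:,:,::-1])
E
```

```text
[[0.0, 0.979, 0.205], [0.0, 0.205, -0.979], [-1.0, 0.0, -0.0]] [-0.361  0.29  -0.236  1.045  0.     1.003] [ 0.57258091 -0.14724066  0.10370281] [[0.0, 0.979, 0.205], [0.0, 0.205, -0.979], [-1.0, -0.0, 0.0]]
top [306.97040121 459.6759596 ]
side [ 34.04054788 353.6639604 ]
```

View pics/dbg_side.png

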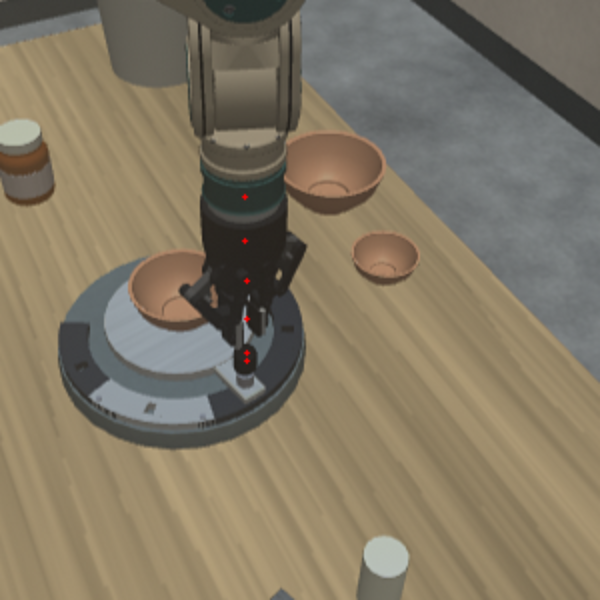

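View pics/dbg_top.png

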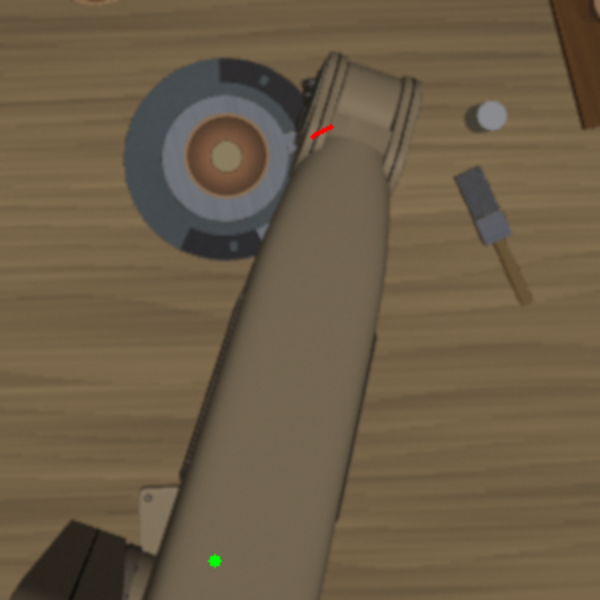

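The state says the tips are at the knob, but the image shows them about 10 px off, which would be 30 mm too high or about 38 mm too far inward. The start images saw the gripper in both views, so I'll use those to tell which.

```bash
python3 - <<'E'
from h import *
import cv2
T=np.array([.17200,.60088,.20707]); Y=np.array([.2752,.9614,0])
for n in("top","side"):
    s=robot.snapshot(n); a=cv2.imread(f"pics/{n}0.png"); 
    u=proj(s,T); print(n,u)
    x0,y0=max(0,int(u[0])-60),max(0,min(int(u[1])-60,360))
    c=cv2.resize(a[y0:y0+120,x0:x0+120],(600,600),interpolation=cv2.INTER_CUBIC)
    for P,col in((T,(0,0,255)),(T-[0,0,.014],(0,255,255)),(T+[0,0,-.001]+Y*.0425,(0,255,0)),(T+[0,0,-.001]-Y*.0425,(0,255,0)),(T+[0,0,.1],(255,0,0))):
        v=(proj(s,P)-[x0,y0]+.5)*5; cv2.circle(c,tuple(int(round(k)) for k in v),3,col,-1)
    cv2.imwrite(f"pics/st_{n}.png",c)
E
python3 -c "
import cv2,numpy as np
cv2.imwrite('pics/st.png',cv2.resize(np.hstack([cv2.imread('pics/st_top.png'),cv2.imread('pics/st_side.png')]),(800,400)))"
```

```text
top [ 47.2845108  425.75897982]
side [ 66.06720838 108.68311126]
```

View pics/st.png

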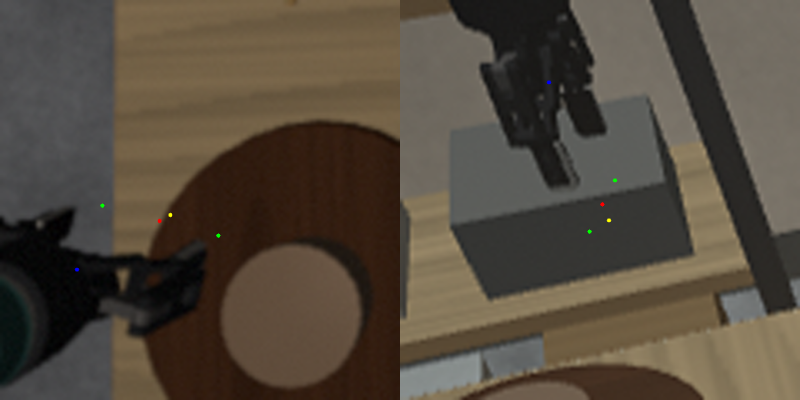

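```bash
python3 - <<'E'
from h import *
def ray(s,uv):
    a=back(s,uv,0.0); o=s["extrinsics"][:3,3]; return o,(a-o)/np.linalg.norm(a-o)
def tri(L):
    A=0;b=0
    for o,d in L:
        M=np.eye(3)-np.outer(d,d); A=A+M; b=b+M@o
    p=np.linalg.solve(A,b); return p,[np.linalg.norm((np.eye(3)-np.outer(d,d))@(p-o)) for o,d in L]
S={n:robot.snapshot(n) for n in("top","side")}
print(tri([ray(S["top"],(42,428.3)),ray(S["side"],(59.1,95.1))]))
print("knob",tri([ray(S["top"],(356.5,247.8)),ray(S["side"],(322,280))]))
# jar lid: known z=.1
print("jar top view",back(S["top"],(173,293),.1),"side",back(S["side"],(208.5,166.5),.1))
print("post",back(S["top"],(445.5,238),.075),back(S["side"],(393,378.5),.075))
# robot body check: known elements? base corner screws at z~0
print(S["top"]["extrinsics"].tolist())
E
```

```text
(array([0.17458677, 0.59143967, 0.24890203]), [np.float64(0.004068919509965144), np.float64(0.00406891950996511)])
knob (array([ 0.57106915, -0.14728292,  0.0919011 ]), [np.float64(0.0007226442562820437), np.float64(0.0007226442562818068)])
jar top view [0.46814883 0.33346801 0.1       ] side [0.46669074 0.33157211 0.1       ]
post [ 0.59161212 -0.38743189  0.075     ] [ 0.59105166 -0.38842322  0.075     ]
[[-0.029625983026589843, 0.9973229198326604, -0.06685278383257548, 0.5157667561265853], [-0.999558408687002, -0.029405690406437587, 0.004277031076504465, -0.025376422716317105], [0.0022997288572452397, 0.066949973474062, 0.9977536831798747, 1.3985105141691585], [0.0, 0.0, 0.0, 1.0]]
```

Triangulating the start images puts the fingertips at z≈0.249, against 0.206 as stated, with xy agreeing. So the true tips sit roughly 30–40 mm higher than the stated tool frame gives. I'll calibrate the height by a gentle touch on the knob's top with the jaws nearly shut.

```bash
python3 - <<'E'
from h import *
robot.gripper_to(.004,20); print(F(0),robot.sense()["time_s"])
hit=robot.servo_line(pos(0,.076,-.001),vel=.02,threshold=2.5)
print(hit,robot.sense()["position"],F(0),robot.sense()["time_s"])
z=robot.sense()["position"][2]
robot.servo_line(pos(0,z+.008,-.001),vel=.08); print(F(0),robot.sense()["opening"],robot.sense()["time_s"])
E
```

```text
[ 0.89 -0.61 -0.12] 10.8083
True [ 0.57265101 -0.14725008  0.08190322] [-0.49  0.75  4.11] 11.8167
[0.69 0.43 0.23] 0.0038693636064698264 12.0833
```

The touch was at TCP z=0.082, so the fingertips are really 24 mm behind the TCP, not 14 mm ahead. I'll correct for that and grasp.

```bash
cat >> h.py <<'E'
ZG=.054  # TCP height for grasp at home (real tips at ~.079)
def avg(d=0,n=4):
    L=[]
    for _ in range(n): robot.wait(.02); L.append(F(d))
    return np.mean(L,0).round(2)
E
python3 - <<'E'
from h import *
robot.servo_line(pos(0,.104,0),vel=.1); robot.gripper_to(.044,20); f0=avg()
hit=robot.servo_line(pos(0,ZG),vel=.06,threshold=3.5); print("hit",hit,robot.sense()["position"],avg()-f0)
dt=0
if not hit:
    for o in(.032,.029,.027,.0255,.0245,.022):
        robot.gripper_to(o,20); f=avg()-f0; op=robot.sense()["opening"]; print(o,round(op,4),f,round(dt*1e3,2))
        n=0
        while abs(f[0])>1.0 and n<6:
            dt+=.0004*np.sign(f[0]); robot.servo_line(pos(0,ZG,dt),vel=.02); f=avg()-f0; n+=1
        if n: print("  relieved",f,round(dt*1e3,2))
print(dt,robot.sense()["opening"],robot.sense()["time_s"])
import cv2
a=robot.snapshot("side")["image"]
cv2.imwrite("pics/grip.png",cv2.resize(a[200:340,240:420],(772,600),interpolation=cv2.INTER_CUBIC)[:,:,::-1])
E
```

```text
hit False [ 0.57205569 -0.14762713  0.05439613] [-0.37 -0.38 -0.08]
0.032 0.0322 [ 0.34 -0.43  0.3 ] 0.0
0.029 0.0291 [ 0.22 -0.21 -0.12] 0.0
0.027 0.027 [ 0.23  0.09 -0.23] 0.0
0.0255 0.0257 [-0.44 -0.26  0.15] 0.0
0.0245 0.0245 [-1.63 -0.76 -0.04] 0.0
  relieved [-0.81 -0.43  0.19] -0.4
0.022 0.0233 [-0.17 -0.5   1.76] -0.4
-0.0004 0.02333508957980169 16.0333
```

View pics/grip.png

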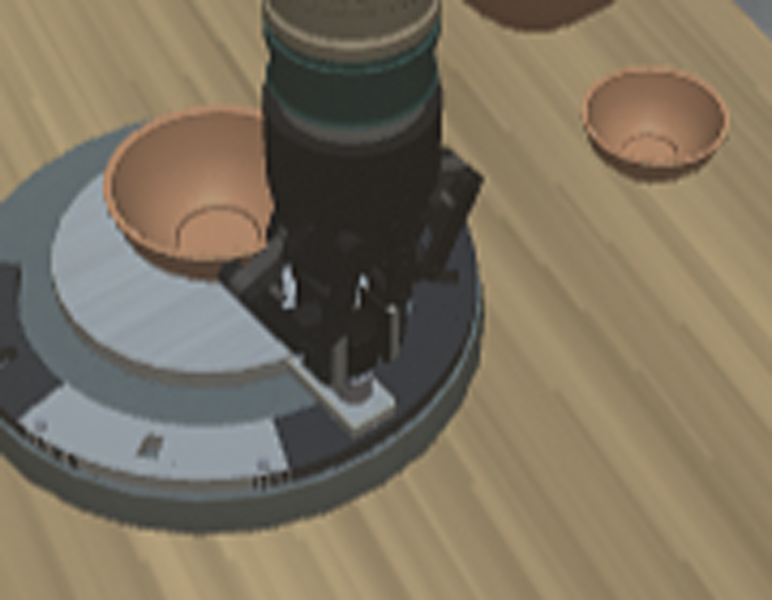

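The picture shows the knob held between the pads (crop px (365,345)), opening 23.3 mm, and the bowl clear. I'll firm up the grip and lift.

```bash
python3 - <<'E'
from h import *
dt=-.0004
robot.gripper_to(.020,40); print(robot.sense()["opening"],avg())
for k in(.003,.006,.009,.0115):
    robot.servo_line(pos(0,ZG+k,dt),vel=.04); print(k,robot.sense()["position"][2],avg(0,2),round(robot.sense()["opening"],4))
import cv2
a=robot.snapshot("side")["image"]
cv2.imwrite("pics/lift.png",cv2.resize(a[200:340,240:420],(772,600),interpolation=cv2.INTER_CUBIC)[:,:,::-1])
print(robot.sense()["time_s"])
E
```

```text
0.022661738255627475 [-0.28 -0.16  3.34]
0.003 0.05604478323244279 [-2.96  1.3  -5.  ] 0.0227
0.006 0.05947893727781836 [-1.11  2.13 -6.9 ] 0.0225
0.009 0.06272145653154262 [-0.78  3.28 -8.23] 0.0224
0.0115 0.0653001485662938 [-0.12  3.2  -8.41] 0.0227
17.55
```

View pics/lift.png

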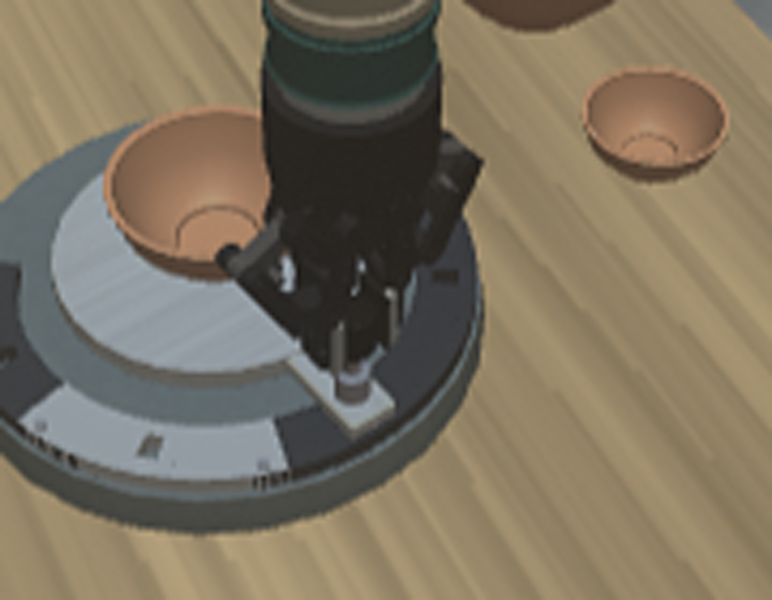

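The force rose smoothly to 8.4 N, which matches about 11 mm of lift, and more sleeve is visible. Now I'll turn clockwise, with force checks along the way.

```bash
python3 - <<'E'
from h import *
dt=-.0004
for d in list(range(5,46,5)):
    hit=robot.servo_line(pos(d,ZG+.0118,dt),R(d),vel=.045); f=F(d); print(d,hit,f,round(robot.sense()["opening"],4))
    if abs(f[0])>14 or abs(f[1])>20: print("STOP");break
print(robot.sense()["time_s"],robot.sense()["position"],avg(d))
import cv2
a=robot.snapshot("side")["image"]
cv2.imwrite("pics/turn.png",cv2.resize(a[200:340,220:400],(772,600),interpolation=cv2.INTER_CUBIC)[:,:,::-1])
E
```

```text
5 False [ 0.03  1.9  -8.92] 0.0224
10 False [-0.32  2.7  -8.66] 0.0226
15 False [ 1.36  1.61 -9.52] 0.0226
20 False [ 1.04  2.46 -9.5 ] 0.0226
25 False [ 1.58  1.52 -9.6 ] 0.0225
30 False [ 1.38 -0.03 -9.19] 0.0226
35 False [ 1.41 -0.67 -8.77] 0.0224
40 False [ 1.41 -0.48 -9.94] 0.0225
45 False [ 1.97 -0.96 -9.32] 0.0225
21.0 [ 0.48172967 -0.1303739   0.06573903] [ 2.19 -1.41 -9.28]
```

View pics/turn.png

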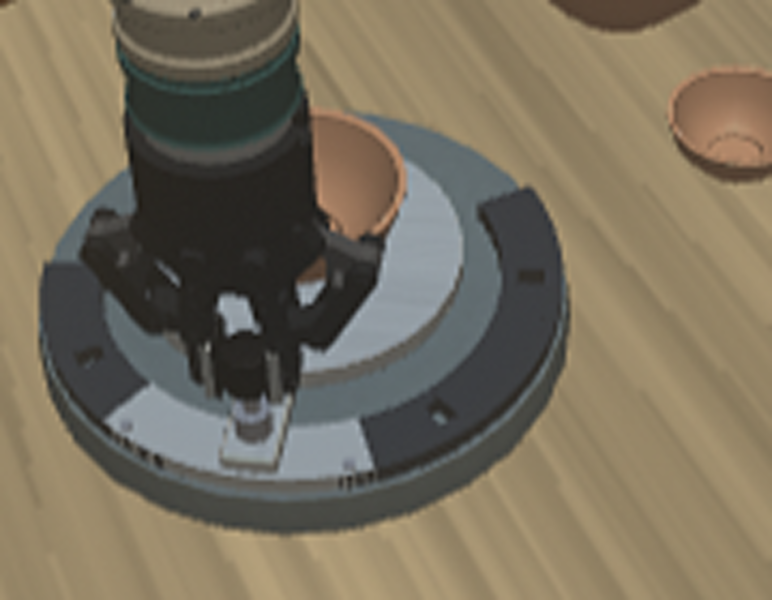

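The wheel turned and the lug is on the light plate, just short of where the hole was seen. I'll set the pin down on the plate and release.

```bash
python3 - <<'E'
from h import *
dt=-.0004; d=45
for k in(.0105,.0095,.0088,.0082,.0076):
    robot.servo_line(pos(d,ZG+k,dt),vel=.03); f=avg(d,3); print(k,robot.sense()["position"][2],f)
    if f[2]>-3: break
robot.gripper_to(.030,20); print(robot.sense()["opening"],avg(d),robot.sense()["time_s"])
import cv2
a=robot.snapshot("side")["image"]
cv2.imwrite("pics/rel.png",cv2.resize(a[200:340,220:400],(772,600),interpolation=cv2.INTER_CUBIC)[:,:,::-1])
E
```

```text
0.0105 0.06450935383331849 [ 1.4  -2.41 -8.24]
0.0095 0.0635944508537359 [ 1.84 -2.55 -7.95]
0.0088 0.06289272028864212 [ 1.81 -1.97 -7.8 ]
0.0082 0.06249698472246908 [ 2.27 -2.92 -5.27]
0.0076 0.06220242988951715 [ 3.92 -3.11  0.05]
0.029775821992945685 [0.22 0.18 0.27] 22.925
```

View pics/rel.png

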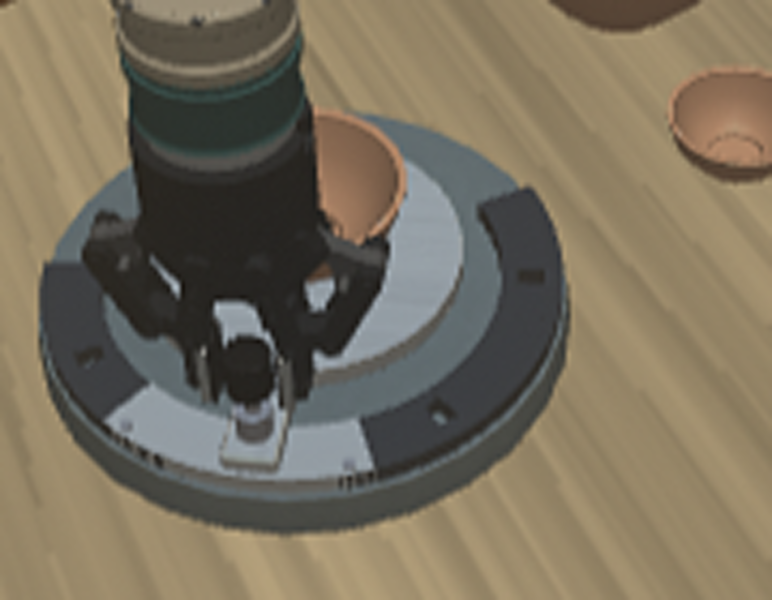

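The pin took its load on the plate (Fz went to 0 at about 8.2 mm) and the jaws are free of the knob. Now I'll push it on in 0.4 mm steps by feel.

```bash
python3 - <<'E'
from h import *
d=45.; z=ZG+.0076; f0=avg(d); st=np.degrees(.0004/.12); i=0; log=[]
while d<53.5:
    d+=st*(2 if d<46 else 1); i+=1
    hit=robot.servo_line(pos(d,z,-.0004),R(d),vel=.02,threshold=8); f=avg(d,2)-f0; log.append((round(d,2),*f.round(1),hit))
    if hit or f[0]<-7: break
    if robot.sense()["time_s"]>36: break
for l in log: print(*l)
print(robot.sense()["time_s"])
import cv2
a=robot.snapshot("side")["image"]
cv2.imwrite("pics/push.png",cv2.resize(a[200:340,220:400],(772,600),interpolation=cv2.INTER_CUBIC)[:,:,::-1])
E
```

```text
45.38 -0.2 0.5 0.1 False
45.76 0.2 0.2 0.3 False
46.15 0.6 1.1 0.1 False
46.34 0.6 -0.1 -0.2 False
46.53 -1.6 -0.6 -0.5 False
46.72 -2.9 -0.3 -1.9 False
46.91 -4.2 -0.8 -2.5 False
47.1 -5.2 -0.5 -1.8 False
47.29 -4.8 -0.3 -1.1 False
47.48 -4.6 -0.4 -1.1 False
47.67 -4.5 -1.4 -0.9 False
47.86 -4.9 -0.7 -0.1 False
48.06 -4.2 -0.8 0.1 False
48.25 -4.5 -0.3 -0.0 False
48.44 -4.9 -0.8 -0.7 False
48.63 -0.0 0.1 -0.3 False
48.82 -0.2 0.3 0.5 False
49.01 0.1 -0.8 -0.0 False
49.2 -0.6 -0.4 -0.1 False
49.39 -0.3 0.2 -0.2 False
49.58 -0.5 0.6 0.1 False
49.77 0.2 0.5 -0.0 False
49.97 0.4 -0.2 0.4 False
50.16 0.6 -0.2 -0.4 False
50.35 -0.4 0.1 -0.1 False
50.54 0.0 0.5 -0.4 False
50.73 0.0 0.1 0.2 False
50.92 -1.3 -0.3 -0.2 False
51.11 -1.5 0.2 -1.2 False
51.3 -2.1 0.1 -0.9 False
51.49 -2.7 0.6 0.4 False
51.68 -1.6 -0.2 0.5 False
51.88 -1.7 -1.1 0.6 False
52.07 -2.4 0.2 -0.6 False
52.26 -3.4 -0.3 -0.3 False
52.45 -5.2 -1.0 -3.1 False
52.64 -6.1 -0.6 -3.2 False
52.83 -6.8 -0.5 -3.4 False
53.02 -7.4 -0.8 -4.6 False
34.0917
```

View pics/push.png

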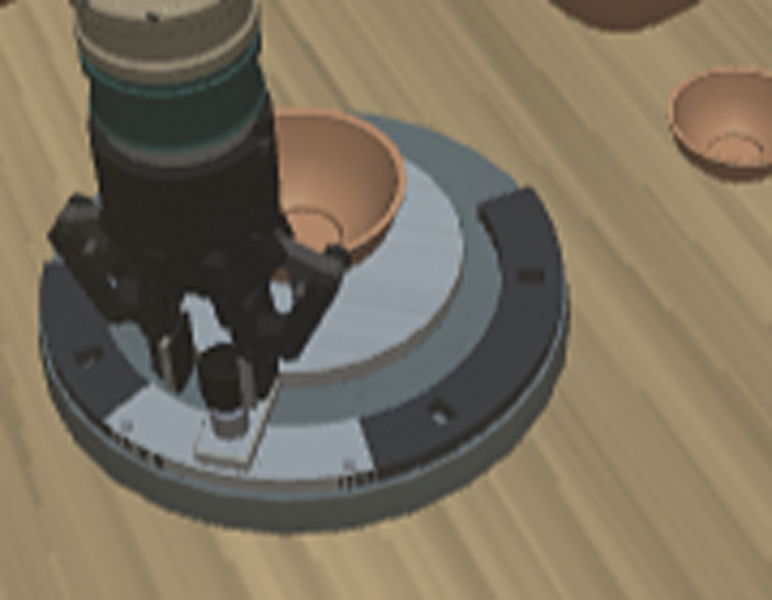

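The force fell away at 48.6° and then a hard wall built up at 53.0° (7 N, so I stopped), and the knob sits lower than before. I'll take the finger off the knob, then check the height against the earlier images before leaving.

```bash
python3 - <<'E'
from h import *
import cv2
d=51.6; z=ZG+.0076
robot.servo_line(pos(d,z,-.0004),R(d),vel=.03); print(avg(d)); robot.gripper_to(.036,20); print(avg(d),robot.sense()["opening"])
robot.servo_line(pos(d,.14,-.0004),vel=.12); print(avg(d),robot.sense()["time_s"])
s=robot.snapshot("side");a=s["image"]
cv2.imwrite("pics/up.png",cv2.resize(a[200:340,220:400],(772,600),interpolation=cv2.INTER_CUBIC)[:,:,::-1])
for t in("knob_grip","plunger"):
    for fn in(robot.spot_point,):
        print(t,[(np.round(r["centre"],4),r["conf"]) for r in fn(t,s)[:2]] if t!="plunger" else "")
r=robot.trace("plunger",s)
for q in r[:2]:
    m=np.argwhere(q["mask"]); print(q["conf"],m.min(0),m.max(0),m.mean(0))
for dd in(49,50,51): print(dd,proj(s,[*pos(dd,0)[:2],.092]),proj(s,[*pos(dd,0)[:2],.106]),proj(s,[*pos(dd,0)[:2],.078]))
E
```

```text
[-1.32 -0.49  0.27]
[-0.22 -0.17  0.04] 0.03621950902987514
[ 0.23  0.14 -0.31] 35.625
knob_grip [(array([ 0.4741, -0.1186,  0.0944]), 0.54)]
plunger 
0.61 [281 266] [296 278] [288.57407407 272.12962963]
0.61 [228 231] [324 352] [280.50801012 291.49114671]
49 [273.93168954 288.4597025 ] [273.34774698 283.89020797] [274.50326384 292.93241228]
50 [272.92404627 288.29163638] [272.32942931 283.72207391] [273.50607359 292.76444895]
51 [271.92263725 288.10988692] [271.31743855 283.54023764] [272.51502741 292.58282338]
```

View pics/up.png

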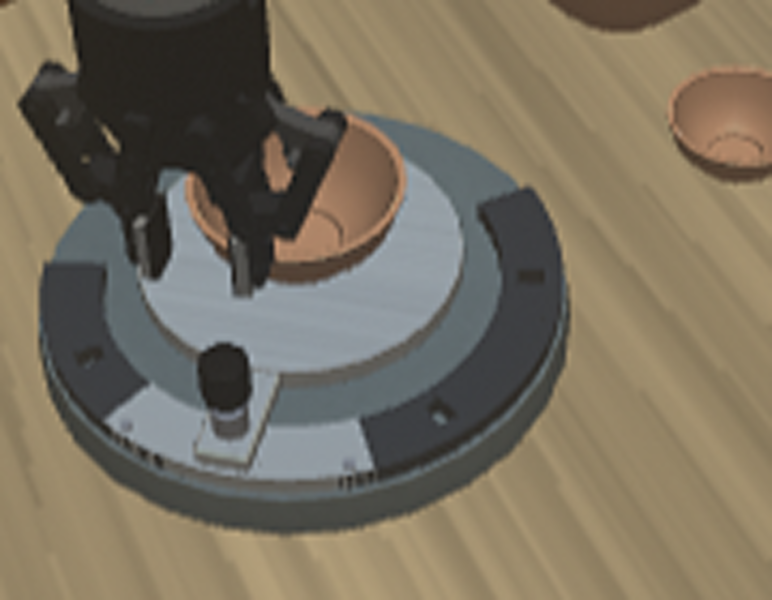

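```bash
python3 - <<'E'
import cv2,numpy as np
a=cv2.imread("pics/side0.png");
b=cv2.imread("pics/up.png"); b=cv2.resize(b,(180,140),interpolation=cv2.INTER_AREA)
A=a[262:307,300:345]; B=b[71:116,30:75]
c=cv2.imread("pics/rel.png"); c=cv2.resize(c,(180,140),interpolation=cv2.INTER_AREA)[71:116,36:81]
L=[cv2.resize(k,(266,266),interpolation=cv2.INTER_CUBIC) for k in(A,B,c)]
cv2.imwrite("pics/cmp.png",np.hstack(L))
E
```

```text
(no output)
```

View pics/cmp.png

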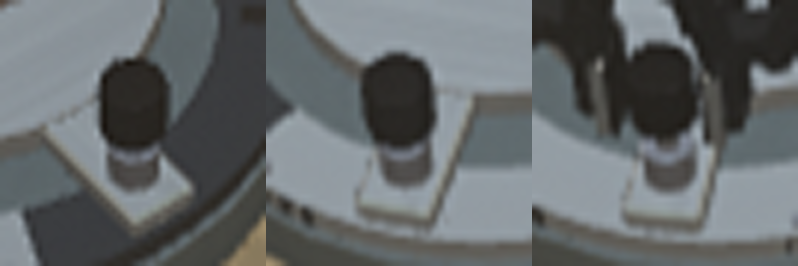

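Left is home at start, middle is now, right is riding on the plate. The middle matches home to within about 1.5 mm. To settle the rest I'll make the same light touch on the knob's top (home contact was at TCP z=0.0819).

```bash
python3 - <<'E'
from h import *
d=50.2
robot.gripper_to(.004,20); robot.servo_line(pos(d,.094),R(d),vel=.1); print(avg(d,2),robot.sense()["time_s"])
hit=robot.servo_line(pos(d,.077),vel=.02,threshold=2.5); p=robot.sense()["position"]; print(hit,p,F(d))
robot.servo_line(pos(d,.16),vel=.12); print(F(d),robot.sense()["time_s"])
import cv2
a=robot.snapshot("side")["image"]; b=robot.snapshot("top")["image"]
cv2.imwrite("pics/fin.png",np.hstack([cv2.resize(a[200:340,220:400],(450,350)),cv2.resize(b[190:330,240:380],(350,350))])[:,:,::-1])
E
```

```text
[ 0.17 -0.58 -0.72] 36.825
True [ 0.47280324 -0.12428696  0.08184369] [ 0.54 -0.3   4.02]
[-0.98  0.53 -0.93] 38.2583
```

View pics/fin.png

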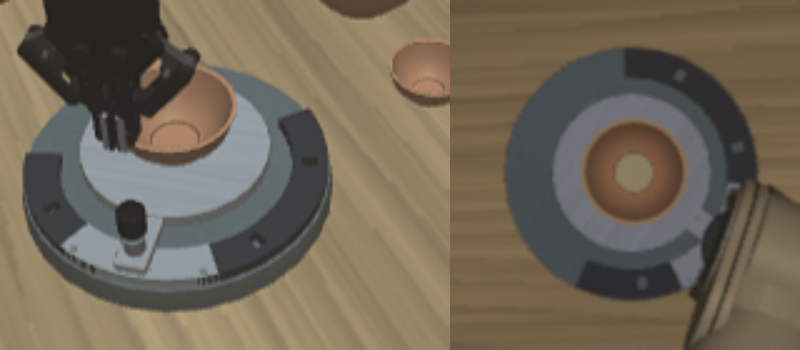

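The contact was at 0.08184, against 0.08190 when home at the start, so the pin is fully home. The bowl still stands at the centre and the gripper is clear. I'm handing the job in.

```bash
python3 -c "
from plant import robot
print(robot.close_job(), robot.sense()['time_s'])"
```

```text
the job is handed in; nothing more can be done
the job is handed in; nothing more can be done
```

The wheel is now in the very next hole clockwise, with the plunger fully home, and the job was handed in after about 38 s on the robot's clock. I gripped the knob, lifted it about 11 mm and turned the wheel 45° clockwise. I then set the pin down on the lighter plate, opened the jaws and nudged the knob on in 0.4 mm steps. The pin dropped in at about 50°, and I stopped at about 7 N of sideways force.

**Last checks:**
- **Plunger height:** a light touch on the knob's top met it at 0.0818 m, against 0.0819 m when home at the start. This touch, about 4 N, came after I had let go.
- **Position:** the pictures had put the hole at 49.4–50.0°, which agrees with where the pin dropped in.
- **Bowl and surroundings:** in the last pictures, which show only the wheel and what is close to it, the bowl stands at the middle of the turntable and the gripper is clear. The jar, post and brush were outside that view, and the arm did not go near them.

**What went wrong or disagreed:**
- **Missed first grasp:** the jaws closed above the knob without touching anything. The real fingertips are about 38 mm farther back along the tool than stated. I measured this by a light touch on the knob and corrected for it.
- **Picture comparison:** by eye, the plunger height matched home only to about 1.5 mm, so I relied on the touch instead.
- **Push force:** it fell to zero about 3° of tool travel before I expected the pin to drop in. I take this as the pin jumping forward into the hole. The later wall contact and the height check fit that.

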